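Free the neck-heel blank from its hold-down jig

ROBOT

A 6-joint arm with a two-finger parallel gripper is mounted at the origin on the work surface. World frame = base frame: x ahead of the robot, y to its left, z up, the work surface at z = 0. Lengths are in m, angles in rad, forces in N, time in s.
With the tool pointing down it reaches from about 0.35 to 0.875 m from the base axis. Payload 4.2 kg.
Tool frame: the origin (TCP) lies at the very end of the fingers, on their centre line; the grasp point (between the pads) lies 19 mm behind it; z points along the fingers, y is the line along which they close (so a half turn about z gives the same grasp; the last joint's range is limited). The gripper opens to 85 mm and grips with 20 to 120 N. Pads are 22 mm wide; open, the fingers measure 114 mm over their backs; the gripper's body (76 mm by 85 mm) begins 54 mm behind the grasp point. The pads swing forward as they close: fully open they stand 13 mm farther back than shut.
Start: joints at [-0.852, 0.385, 0.008, 0, -1.194, -0.259], TCP at [0.277, -0.56, 0.202] pointing down, gripper open.
Joint ranges: [-3.14, 3.14], [-1.21, 2.06], [-1.07, 1.41], [-3.16, 2.05], [-2.99, -0.16], [-3.1, 3.1]. Speed limits (rad/s): [2.79, 2.79, 3.14, 3.14, 3.14, 3.14].

INTERFACE

Orientations are given as a rotation vector (axis times angle).
In Python, from rig import * gives the robot as it stands.
- The arm moves only by the tool carry_out, never from a script. Its argument "motion" is text: rows parted by semicolons, each of 6 numbers parted by spaces: the shift along the world's x, y, z in m, then the turn, a rotation vector about the world's x, y, z in degrees. A call has 1 to 20 rows; each row shifts and turns the commanded pose from where the row before left it; what a row does not reach is not made up. A row lasts 1/8 s, in which the tool goes at most 62.5 mm and 10.7 degrees, less where a joint would pass 70% of its speed; a pose out of reach is approached as far as the arm can. A call is refused whole if a number of a shift passes 0.0625 or a number of a turn 10.7, either way. A call with a gripper value outside its range is refused whole. "jaw" is the closure in counts, from 0 (fully open) to 255 (shut), set as the call begins (left out, the last holds). The fingers move at their own pace and stop on an object; the grip force is fixed at half the most. Time passes only in rows, so rows that do not move let the fingers close. It gives the time, the measured TCP pose, the force, the opening and the grip force at its end, in the units of the state.
- get_obs(): the state, without advancing time (a new reading comes with each control period).
- grab_frame(name): name is "scene" or "top"; returns a dict with "image" (384x512x3 uint8, blue, green, red), "fovy" (degrees; the focal length in pixels is half the picture's height over the tangent of half this angle, whatever the lens; pixels are square), "cx", "cy" (the principal point, pixels), "T" (4x4, takes a point from camera to world coordinates). Camera axes: x right, y up, looking along -z (the intrinsics and any distortion apply to the point x, -y, -z); pixel columns grow to the right and rows downward; lengths in m; the calibration is good to about 2 mm. A picture is of the moment at which its call begins. There is no depth.
- sign_off(): hands the job in; it is judged then, once.
The state is a dict: "time": time; "q": joint angles; "dq": joint speeds; "joint_efforts": joint torques, N m; "position": TCP position; "ee_rot": TCP orientation; "wrist_force": force on the tool from outside, world axes, zero at the start; "torque": the same for the moment, N m; "gripper_width": finger opening in m; "finger_force": force on a finger pad.
Only numpy, scipy, OpenCV 4.12 (cv2) and the standard library are available. Lean on these libraries where they do the work, as an engineer would, in place of code of your own. Each camera call takes 0.05 s, during which the arm holds its last target. There are 200 camera calls.

TASK

One of the two hold-down jigs on the guitar maker's bench holds the stepped neck blank, the one with the tall heel block at its rear. Swing that jig's hold-down bar up by its ball knob until it stands near upright and leave it standing open, then slide the stepped blank straight out along the bed, towards the jig's open front end, until all of it has come out from beneath the bar, and leave it lying on the bed. Slide it, do not lift it off the bed, and leave the other jig's bar shut.

Things in the scene. Friction and masses are not known exactly. Their poses are not given: they have to be found in the camera images.
- jig: Fixed plywood jig with the stepped blank. mm in its frame: origin on the bench under mid-bed; x along the track to the rear stop (131, 10 high), z up. Bed x -150..150, y -75..85, top z 18. Guides 10 high at y ±26 from x 30 back; front open. Shut bar along y at x 55..81; hinge axis parallel to x at y 68, z 45, cheeks to z 58. A twin jig nearby holds a flat blank.
- hold_bar (a joint): Hinge of this jig's aluminium bar, rad: 0 shut (level, over the tongue), starts up to 0.12, 1.57 upright, stop 1.75. Bar 26 wide, 12 thick; wooden ball knob 28 mm across at its free end, centre in the jig frame at angle a: x 68, y 68-164cos(a), z 45+164sin(a) mm. Stiff hinge, stays where left; lifting the knob takes 2 to 3 N.
- heel_blank: Loose stepped brown wood blank, about 0.2 kg, 155 mm long (x), 46 wide (y): tongue 20 thick, heel block 52 high (in all) over the last 40 mm at its +x (rear) end. Origin: centre of its underside, z up. Starts near x 50, y 0, z 18 mm in the jig frame: the tongue's front end, free on both sides, stands out about 80 mm in front of the bar; the heel is behind the bar.
- spare_bar (a joint): The same hinge on the other, identical jig, which holds the plain flat blank: 0 shut; starts between 0 and 0.12 rad. To be left shut.
There are look-alikes about, which are no part of the job. What is meant by the heel_blank is not turquoise, and is the larger of those in its own colour.

How it is judged:
On the way:
1. the hold-down bar is swung up, at least 1.0 rad open, while the blank is still in its place under it (value of joint hold_bar above 1 rad and x of heel_blank in the frame of jig above 0.025 m), for 0.2 s.
At the end, for the whole second after the job is handed in: Bar open at least 1.0 rad, other bar under 0.25 rad. Blank still and flat on the bed (6 mm, 0.1 rad), wholly in front of the bar: origin at jig x -0.120 to -0.0225 m, within 30 mm of the track centreline and 0.3 rad of its direction (value of joint hold_bar above 1 rad and value of joint spare_bar below 0.25 rad and x of heel_blank in the frame of jig between -0.12 and -0.0225 m and y of heel_blank in the frame of jig between -0.03 and 0.03 m and z of heel_blank in the frame of jig between 0.012 and 0.024 m and angle between heel_blank's own z axis and vertical below 0.1 rad and angle between the x axis of heel_blank and the x axis of jig, either way round below 0.3 rad and linear speed of heel_blank below 0.02 m/s); the robot touches nothing.
It fails at once if the stepped blank is lifted more than 17 mm off the bed (z of heel_blank in the frame of jig above 0.035 m).
It fails at once if the other jig's bar is opened past 0.25 rad (value of joint spare_bar above 0.25 rad).
It also fails if it takes over 58 s, if anything falls off the work surface, if the arm or the gripper's body presses on something with over 40 N, if the wrist force passes 120 N, or if a joint passes its speed limit or range.

## Working session

There is one attempt and no reset: what is moved stays moved. The work goes in short steps, Python scripts to look and compute and a tool call to move; the robot and the scene stay as the last step left them, time stands still between calls to the robot, and variables do not carry over. Pictures are saved under pics/ and viewed, at most 10 in all, crops included, and the job is handed in when it is done.

Besides the shell and the picture viewer there is one more tool, called by a JSON object that holds its "api" and its "payload", one argument or row to a line. carry_out: Moves the arm, as the interface text tells. Its arguments: {"type":"object","properties":{"motion":{"type":"string"},"jaw":{"type":"number"}},"required":["motion"]}

```bash
mkdir -p pics; ls; python3 - <<'E'
from rig import *
import cv2,numpy as np
for n in ("scene","top"):
    f=grab_frame(n); cv2.imwrite(f"pics/{n}0.png",f["image"]); print(n,f["fovy"],f["cx"],f["cy"],[k for k in f]); print(np.round(f["T"],3).tolist())
    np.save(f"pics/{n}0.npy",f,allow_pickle=True)
o=get_obs(); print(o)
E
```

```text
pics
scene 55.31953205279391 254.76222482833924 190.83216749903585 ['image', 'fovy', 'cx', 'cy', 'T']
[[-0.34, -0.771, 0.539, 1.13], [0.94, -0.275, 0.2, 0.085], [-0.006, 0.574, 0.819, 1.051], [0.0, 0.0, 0.0, 1.0]]
top 53.56855904438355 252.15354594019556 195.3249885994941 ['image', 'fovy', 'cx', 'cy', 'T']
[[0.021, 0.996, -0.085, 0.354], [-1.0, 0.021, -0.005, -0.174], [-0.003, 0.085, 0.996, 1.434], [0.0, 0.0, 0.0, 1.0]]
{'time': 0.1, 'q': array([-8.52397767e-01,  3.85494461e-01,  6.78201490e-03, -4.36512676e-04,
       -1.19403790e+00, -2.58619101e-01]), 'dq': array([-0.00105793, -0.00299128,  0.00301492,  0.00086779,  0.00043461,
       -0.00227174]), 'joint_efforts': array([-9.29914640e-04, -3.93318379e+01,  1.88929224e+01,  4.19791326e+00,
       -2.60710432e-03,  1.32121522e-05]), 'position': array([ 0.2771091 , -0.559561  ,  0.20092953]), 'ee_rot': array([ 7.15501359e-01, -3.05845429e+00, -3.00893136e-03]), 'wrist_force': array([-0.17471459, -0.32289696,  0.63774363]), 'torque': array([-0.03634778,  0.01468467, -0.05475546]), 'finger_force': 0.0, 'gripper_width': 0.08491243322817836}
```

View pics/scene0.png

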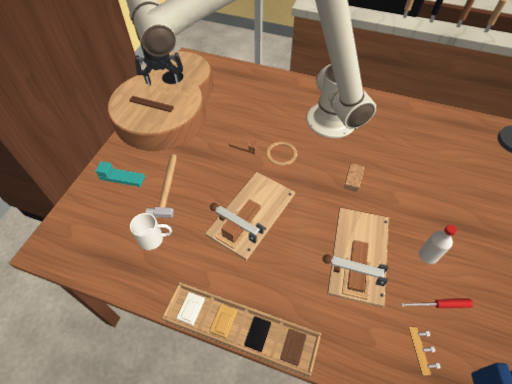

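View pics/top0.png

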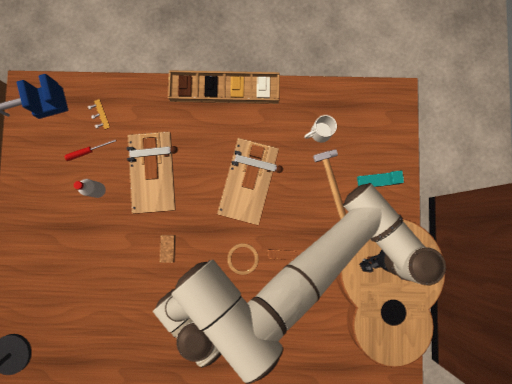

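Both pictures show two jigs. In the top view they are at about (250,180) and (152,172), and in the scene view at (250,215) and (360,255). I need a closer look to tell which one holds the stepped blank.

```bash
python3 - <<'E'
import cv2,numpy as np
s=cv2.imread("pics/scene0.png");t=cv2.imread("pics/top0.png")
a=cv2.resize(s[165:310,200:400],None,fx=4,fy=4,interpolation=cv2.INTER_CUBIC)
b=cv2.resize(t[125:230,120:290],None,fx=4.7,fy=4.7,interpolation=cv2.INTER_CUBIC)
cv2.imwrite("pics/sc.png",a);cv2.imwrite("pics/tc.png",b);print(a.shape,b.shape)
E
```

```text
(580, 800, 3) (494, 799, 3)
```

View pics/sc.png

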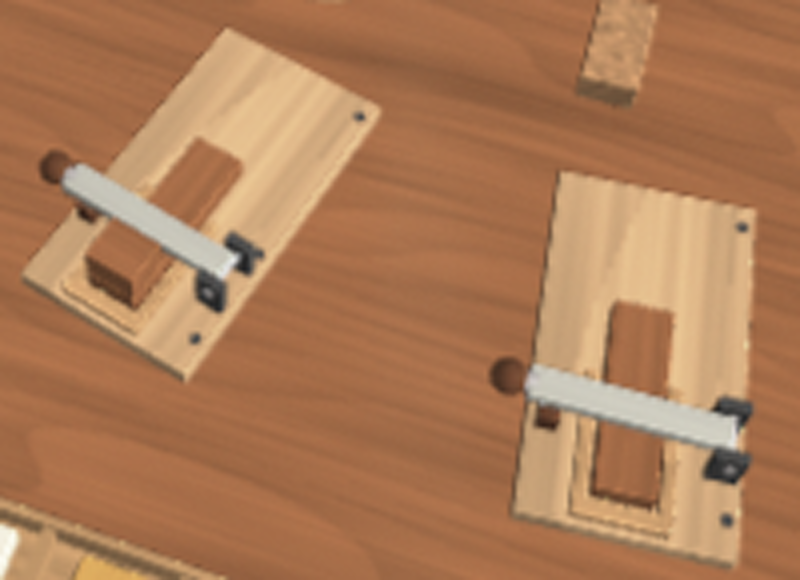

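View pics/tc.png

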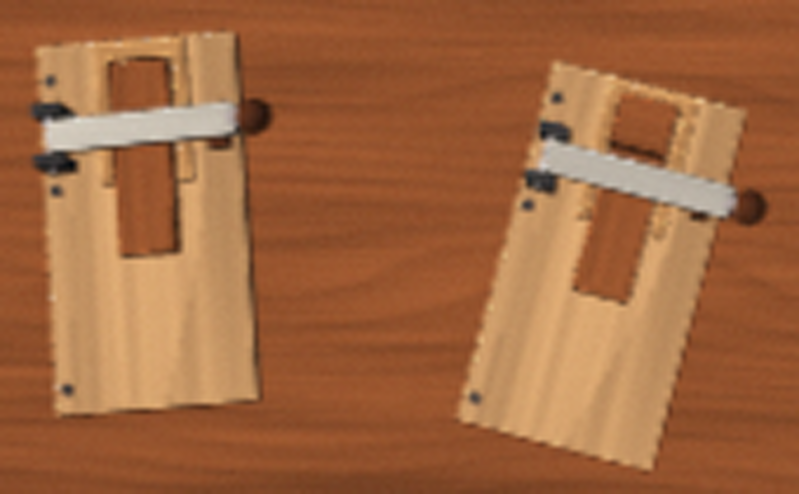

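The scene view's left jig, on the right in the top view, has the tall heel behind the bar. The other blank is flat. In the top crop the target bed's corners are near (555,62), (747,110), (655,468) and (458,418). The knob is at (750,207) in the top crop and (57,167) in the scene crop.

```bash
cat > h.py <<'E'
import numpy as np,cv2
def ray(f,uv):
    uv=np.atleast_2d(uv).astype(float); F=f["image"].shape[0]/2/np.tan(np.radians(f["fovy"])/2)
    d=np.c_[(uv[:,0]-f["cx"])/F,-(uv[:,1]-f["cy"])/F,-np.ones(len(uv))]
    T=np.array(f["T"]); return T[:3,3],d@T[:3,:3].T
def plane(f,uv,z):
    o,d=ray(f,uv); return o+d*((z-o[2])/d[:,2])[:,None]
def tri(f1,u1,f2,u2):
    A=[];b=[]
    for f,u in((f1,u1),(f2,u2)):
        o,d=ray(f,u); d=d[0]/np.linalg.norm(d[0]); P=np.eye(3)-np.outer(d,d); A.append(P);b.append(P@o)
    A=np.vstack(A);b=np.hstack(b); x=np.linalg.lstsq(A,b,rcond=None)[0]; return x,np.linalg.norm(A@x-b)
E
python3 - <<'E'
from h import *
S=np.load("pics/scene0.npy",allow_pickle=True).item();T=np.load("pics/top0.npy",allow_pickle=True).item()
for n,f,box,seed in(("top",T,(205,125,290,235),(245,205)),("scene",S,(200,165,300,265),(262,195))):
    hsv=cv2.cvtColor(f["image"],cv2.COLOR_BGR2HSV); print(n,hsv[seed[1],seed[0]],hsv[215,205] )
    m=((hsv[...,2]>150)&(hsv[...,1]<150)&(hsv[...,1]>50)).astype(np.uint8); x0,y0,x1,y1=box
    k=np.zeros_like(m);k[y0:y1,x0:x1]=m[y0:y1,x0:x1]
    k=cv2.morphologyEx(k,cv2.MORPH_OPEN,np.ones((3,3)))
    c=max(cv2.findContours(k,0,2)[0],key=cv2.contourArea)
    W=plane(f,c[:,0],0.018)
    r=cv2.minAreaRect((W[:,:2]*1000).astype(np.float32)); print(cv2.contourArea(c),r,cv2.boxPoints(r).round(1).tolist())
E
```

```text
top [ 15 123 218] [ 11 179 140]
1907.5 ((486.24359130859375, -138.89175415039062), (160.20188903808594, 208.05735778808594), 76.17135620117188) [[366.1000061035156, -191.8000030517578], [568.0999755859375, -241.5], [606.4000244140625, -86.0], [404.3999938964844, -36.20000076293945]]
scene [ 17  98 229] [ 12 145 160]
9460.5 ((530.3627319335938, -160.30108642578125), (384.9192810058594, 358.99127197265625), 19.581687927246094) [[288.8999938964844, -55.70000076293945], [409.20001220703125, -393.8999938964844], [771.7999877929688, -264.8999938964844], [651.5, 73.30000305175781]]
```

```bash
python3 - <<'E'
from h import *
S=np.load("pics/scene0.npy",allow_pickle=True).item();T=np.load("pics/top0.npy",allow_pickle=True).item()
for n,f,box,st,vt in(("top",T,(205,125,290,235),150,150),("scene",S,(200,165,300,265),135,175)):
    hsv=cv2.cvtColor(f["image"],cv2.COLOR_BGR2HSV)
    m=((hsv[...,2]>vt)&(hsv[...,1]<st)&(hsv[...,1]>50)).astype(np.uint8); x0,y0,x1,y1=box
    k=np.zeros_like(m);k[y0:y1,x0:x1]=m[y0:y1,x0:x1]
    k=cv2.morphologyEx(k,cv2.MORPH_OPEN,np.ones((2,2)))
    c=np.vstack([c for c in cv2.findContours(k,0,1)[0] if cv2.contourArea(c)>60])
    W=plane(f,c[:,0],0.018)
    r=cv2.minAreaRect((W[:,:2]*1000).astype(np.float32)); b=cv2.boxPoints(r); print(n,r,b.round(1).tolist())
    # jig frame: x axis roughly +X, long side
    e=[b[1]-b[0],b[2]-b[1]]; x=max(e,key=np.linalg.norm); x=x/np.linalg.norm(x)*np.sign(x[0]); y=np.array([-x[1],x[0]])
    o=np.array(r[0])-5*y; print("jig origin",o.round(1),"yaw deg",np.degrees(np.arctan2(x[1],x[0])).round(2))
    # brown: knob & blank
    m=((hsv[...,2]<140)&(hsv[...,1]>100)&(hsv[...,0]<15)).astype(np.uint8)
    cv2.imwrite(f"pics/m_{n}.png",m[y0:y1,x0:x1]*255)
# knob
ku=np.array([120+750/4.7,125+207/4.7]);ks=np.array([200+57/4,165+167/4])
print("knob",tri(T,ku,S,ks))
E
```

```text
top ((526.8453979492188, -153.59205627441406), (160.19549560546875, 299.17254638671875), 76.1939926147461) [[362.5, -195.6999969482422], [653.0, -267.1000061035156], [691.2000122070312, -111.5], [400.70001220703125, -40.099998474121094]]
jig origin [ 525.7 -158.4] yaw deg -13.81
scene ((535.3135375976562, -142.91818237304688), (165.72808837890625, 300.11895751953125), 76.04293060302734) [[369.70001220703125, -187.10000610351562], [661.0, -259.5], [700.9000244140625, -98.69999694824219], [409.70001220703125, -26.299999237060547]]
jig origin [ 534.1 -147.8] yaw deg -13.96
knob (array([ 0.57210338, -0.26562031,  0.04459467]), np.float64(0.002138793506765583))
```

```bash
python3 - <<'E'
from h import *
S=np.load("pics/scene0.npy",allow_pickle=True).item();T=np.load("pics/top0.npy",allow_pickle=True).item()
for n,f,box,st,vt in(("top",T,(205,125,290,235),150,150),("scene",S,(200,165,300,265),135,175)):
    f=dict(f); K=4; 
    im=cv2.resize(f["image"],None,fx=K,fy=K,interpolation=cv2.INTER_CUBIC)
    hsv=cv2.cvtColor(im,cv2.COLOR_BGR2HSV)
    m=((hsv[...,2]>vt)&(hsv[...,1]<st)&(hsv[...,1]>50)).astype(np.uint8); x0,y0,x1,y1=[K*v for v in box]
    k=np.zeros_like(m);k[y0:y1,x0:x1]=m[y0:y1,x0:x1]
    k=cv2.morphologyEx(k,cv2.MORPH_OPEN,np.ones((5,5)))
    c=np.vstack([c for c in cv2.findContours(k,0,1)[0] if cv2.contourArea(c)>60*K*K])
    for z in(.018,):
        W=plane(f,(c[:,0]+.5)/K-.5,z)
        r=cv2.minAreaRect((W[:,:2]*1000).astype(np.float32)); b=cv2.boxPoints(r); print(n,r,b.round(1).tolist())
    e=[b[1]-b[0],b[2]-b[1]]; x=max(e,key=np.linalg.norm); x=x/np.linalg.norm(x)*np.sign(x[0]); y=np.array([-x[1],x[0]])
    o=np.array(r[0])-5*y; print("jig origin",o.round(1),"yaw deg",np.degrees(np.arctan2(x[1],x[0])).round(2), "knob0",(o+68*x-96*y).round(1))
    # dark knob
    kb={"top":(267,158,290,180),"scene":(206,200,222,214)}[n]; x0,y0,x1,y1=kb
    g=f["image"][y0:y1,x0:x1]; print(g.min(2) if 0 else cv2.cvtColor(g,cv2.COLOR_BGR2HSV)[...,2])
E
```

```text
top ((530.952392578125, -149.7659912109375), (161.58251953125, 302.1573486328125), 76.27372741699219) [[365.0, -192.39999389648438], [658.5, -264.1000061035156], [696.9000244140625, -107.0999984741211], [403.3999938964844, -35.400001525878906]]
jig origin [ 529.8 -154.6] yaw deg -13.73 knob0 [ 573. -264.]
[[205 195 181 181 182 185 187 185 169 141 154 154 156 154 157 158 154 156
  154 157 156 156 156]
 [202 191 182 182 181 185 185 188 178 133 154 154 154 155 157 154 156 154
  152 152 151 151 150]
 [199 186 183 183 181 184 186 181 164 131 147 147 144 148 146 143 145 144
  144 144 145 146 144]
 [190 181 180 180 182 185 182 166 146 148 146 148 149 149 150 150 149 150
  150 152 151 148 150]
 [161 171 185 177 178 183 183 160 121 152 147 151 152 153 155 153 155 155
  154 157 156 157 157]
 [185 188 183 160 146 173 186 173 128 153 153 156 156 154 155 158 156 155
  157 153 157 156 156]
 [184 182 181 184 184 189 179 159 130 138 148 143 142 144 145 146 148 143
  143 144 146 146 144]
 [188 184 186 181 182 181 180 179 167 138 134 118  93 106 124 131 133 135
  135 136 136 135 134]
 [188 187 186 188
[... 1898 characters left out ...]
 118 136 166 172 167 162 161]
 [158 158 159 161 137 101  89 100 106 108 112 143 167 170 168 165]
 [160 159 161 147 102  81  95 106 111 118 121 127 138 140 158 164]
 [163 163 162 141  88  79  96 109 116 123 128 141 131 175 188 180]
 [165 165 165 143  88  78  95 106 117 125 153 177 173 191 198 194]
 [164 165 166 160  98  72  88 100 113 128 167 187 191 194 197 198]
 [165 166 165 167 119  74  76  92 104 123 164 181 190 196 198 199]
 [155 159 164 166 155 128  94  79  89 124 180 191 193 196 197 198]
 [155 153 154 156 160 157 148 144 146 130 157 190 194 195 195 197]
 [161 159 158 158 155 153 155 160 163 137 123 140 177 194 196 195]
 [160 160 163 163 164 163 162 158 155 148 122 115 126 152 186 200]]
```

Top and scene views now agree: jig origin about (0.530, -0.155), yaw -13.75°, knob about (0.573, -0.265, 0.045). I'll move over the knob with the jaws closing along jig x.

{"api": "carry_out", "payload": {
  "motion": "0.0296 0.0295 -0.004 0 0 5; 0.0296 0.0295 -0.004 0 0 5; 0.0296 0.0295 -0.004 0 0 5; 0.0296 0.0295 -0.004 0 0 5; 0.0296 0.0295 -0.004 0 0 5; 0.0296 0.0295 -0.004 0 0 5; 0.0296 0.0295 -0.004 0 0 5; 0.0296 0.0295 -0.004 0 0 5; 0.0296 0.0295 -0.004 0 0 5; 0.0296 0.0295 -0.004 0 0 5; 0 0 0 0 0 0; 0 0 0 0 0 0",
  "jaw": 0
}}

```text
time: 1.6
position: [0.5729, -0.265, 0.1614]
ee_rot: [1.941, -2.469, -0.002]
wrist_force: [-0.1, 0.3, 0.8]
gripper_width: 0.0858
finger_force: 0.0
```

```bash
python3 - <<'E'
from rig import *
from h import *
o=get_obs();print(o["time"],o["position"].round(4),o["ee_rot"].round(3),o["wrist_force"].round(2))
from scipy.spatial.transform import Rotation as R
M=R.from_rotvec(o["ee_rot"]).as_matrix();print(M.round(3),np.degrees(np.arctan2(M[1,1],M[0,1])))
S=np.load("pics/scene0.npy",allow_pickle=True).item();T=np.load("pics/top0.npy",allow_pickle=True).item()
print(tri(T,(279.3,168.8),S,(213.3,206.5)))
a=grab_frame("scene")["image"];cv2.imwrite("pics/sc2.png",cv2.resize(a[110:270,180:380],None,fx=3.5,fy=3.5,interpolation=cv2.INTER_CUBIC))
E
```

```text
1.6 [ 0.5729 -0.265   0.1614] [ 1.941e+00 -2.469e+00 -2.000e-03] [-0.06  0.26  0.82]
[[-0.236 -0.972 -0.001]
 [-0.972  0.236  0.   ]
 [ 0.     0.001 -1.   ]] 166.32532233384572
(array([ 0.57325658, -0.26614743,  0.04739957]), np.float64(0.0004984855977803529))
```

View pics/sc2.png

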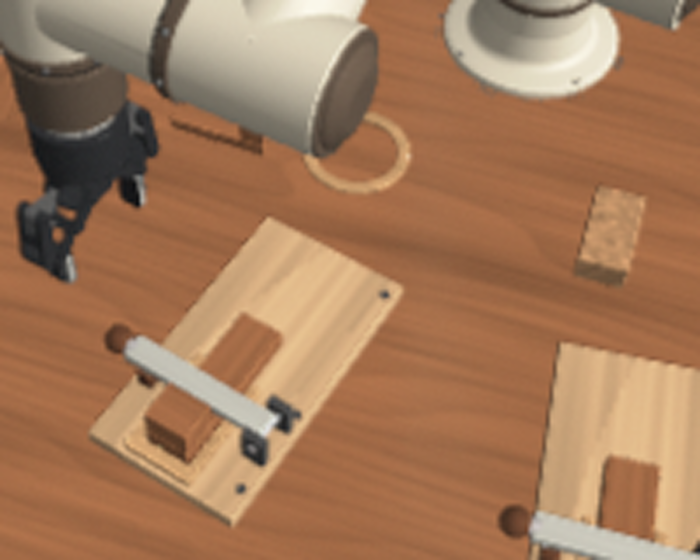

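The gripper is at scene-crop (85,200), right above the knob at (120,338), with jaws along the jig x. I'll descend and close.

{"api": "carry_out", "payload": {
  "motion": "0 -0.001 -0.0265 0 0 0; 0 0 -0.0265 0 0 0; 0 0 -0.0265 0 0 0; 0 0 -0.0265 0 0 0; 0 0 -0.0265 0 0 0; 0 0 0 0 0 0; 0 0 0 0 0 0",
  "jaw": 0
}}

```text
time: 2.52
position: [0.5738, -0.267, 0.0307]
ee_rot: [-1.94, 2.47, -0.003]
wrist_force: [0.4, -0.1, -1.1]
gripper_width: 0.0852
finger_force: 0.0
```

{"api": "carry_out", "payload": {
  "motion": "0 0 0 0 0 0; 0 0 0 0 0 0; 0 0 0 0 0 0; 0 0 0 0 0 0; 0 0 0 0 0 0; 0 0 0 0 0 0; 0 0 0 0 0 0; 0 0 0 0 0 0",
  "jaw": 255
}}

```text
time: 3.52
position: [0.5738, -0.2662, 0.0296]
ee_rot: [-1.941, 2.469, -0.001]
wrist_force: [-0.6, 0.7, 1.0]
gripper_width: 0.0003
finger_force: 0.6
```

The jaws closed on nothing, so I'll look before doing more.

```bash
python3 - <<'E'
from rig import *
from h import *
a=grab_frame("scene")["image"];b=grab_frame("top")["image"]
A=cv2.resize(a[140:260,180:310],None,fx=3,fy=3,interpolation=cv2.INTER_CUBIC)
B=cv2.resize(b[120:240,200:330],None,fx=3,fy=3,interpolation=cv2.INTER_CUBIC)
cv2.imwrite("pics/miss.png",np.hstack([A,B]))
E
```

```text
(no output)
```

View pics/miss.png

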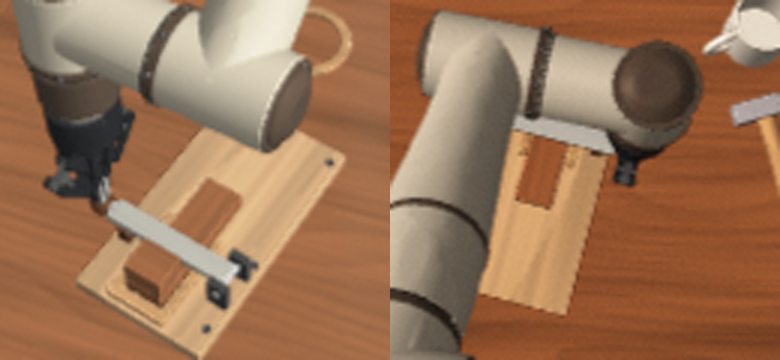

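The knob, at left-crop (103,203), stands nearer the scene camera than the closed fingers, so they passed behind it. I'll check the tool against the camera calibration.

```bash
python3 - <<'E'
from rig import *
from h import *
S=np.load("pics/scene0.npy",allow_pickle=True).item();T=np.load("pics/top0.npy",allow_pickle=True).item()
def proj(f,p):
    M=np.linalg.inv(f["T"]);c=M[:3,:3]@p+M[:3,3];F=192/np.tan(np.radians(f["fovy"])/2)
    return np.array([f["cx"]+F*c[0]/-c[2],f["cy"]-F*c[1]/-c[2]])
d=np.array([-.972,.236,0])
for z in(.161,.174):
  for s in(-.0425,0,.0425):
    u=proj(S,np.array([.5729,-.265,z])+s*d);print(z,s,((u-[180,110])*3.5).round())
o=get_obs();p=o["position"];print(p,o["gripper_width"],o["wrist_force"].round(1))
for dz in(0,.019,.03,.05): print(dz,((proj(S,p+[0,0,dz])-[180,140])*3).round(),((proj(T,p+[0,0,dz])-[200,120])*3).round())
print(np.abs(np.array(grab_frame("scene")["T"])-S["T"]).max())
a=grab_frame("scene")["image"]
cv2.imwrite("pics/miss2.png",cv2.resize(a[170:230,185:265],None,fx=10,fy=10,interpolation=cv2.INTER_CUBIC))
E
```

```text
0.161 -0.0425 [ 74. 301.]
0.161 0 [105. 266.]
0.161 0.0425 [135. 233.]
0.174 -0.0425 [ 72. 292.]
0.174 0 [104. 257.]
0.174 0.0425 [134. 224.]
[ 0.57380691 -0.26614349  0.02957441] 1.711446955871105e-05 [-0.4  0.5  2. ]
0 [102. 209.] [237. 148.]
0.019 [100. 199.] [238. 146.]
0.03 [ 99. 194.] [239. 144.]
0.05 [ 97. 184.] [240. 142.]
0.0
```

View pics/miss2.png

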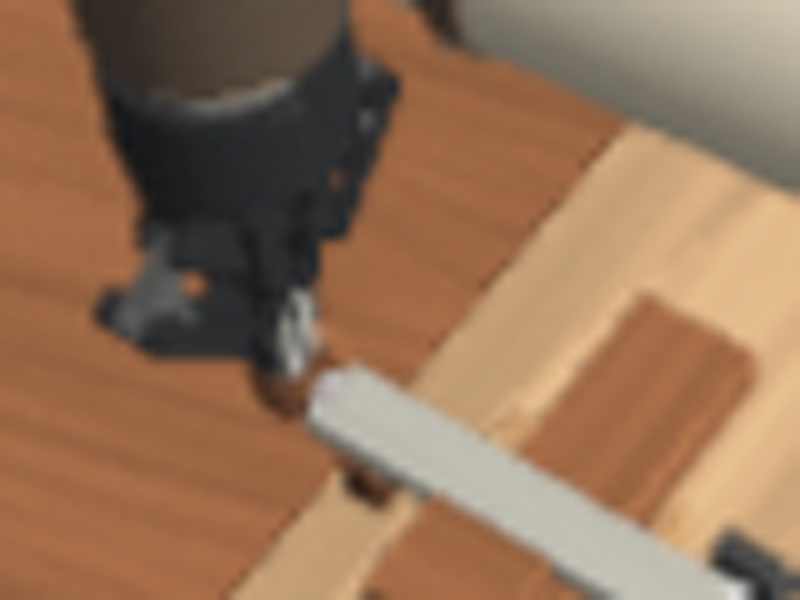

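The finger tips seem to have closed above the ball, so they are higher than I reckoned. I'll raise the arm, measure the closed tip by differencing against the first picture, and repeat with the jaws open.

{"api": "carry_out", "payload": {
  "motion": "0 0 0.03 0 0 0; 0 0 0.04 0 0 0; 0 0 0.03 0 0 0; 0 0 0 0 0 0; 0 0 0 0 0 0"
}}

```text
time: 4.35
position: [0.5726, -0.2657, 0.1283]
ee_rot: [1.941, -2.47, -0.003]
wrist_force: [-0.4, 0.6, 0.1]
gripper_width: -0.0002
finger_force: 0.0
```

```bash
cat > tip.py <<'E'
from rig import *
from h import *
S=np.load("pics/scene0.npy",allow_pickle=True).item();T=np.load("pics/top0.npy",allow_pickle=True).item()
def proj(f,p):
    M=np.linalg.inv(f["T"]);c=M[:3,:3]@p+M[:3,3];F=192/np.tan(np.radians(f["fovy"])/2)
    return np.array([f["cx"]+F*c[0]/-c[2],f["cy"]-F*c[1]/-c[2]])
f=grab_frame("scene");o=get_obs();p=o["position"];print(p,o["gripper_width"],o["wrist_force"].round(1))
for dz in(0,.013,.026,.04): print(dz,proj(S,p+[0,0,dz]).round(1))
d=cv2.absdiff(f["image"],S["image"]).max(2)>25
d=cv2.morphologyEx(d.astype(np.uint8),cv2.MORPH_OPEN,np.ones((3,3)))
c=proj(S,p).astype(int); 
for r in range(c[1]-22,c[1]+26): 
    x=np.where(d[r,c[0]-35:c[0]+35])[0]+c[0]-35
    if len(x): print(r,x.min(),x.max(),len(x))
cv2.imwrite("pics/tip_%.1f.png"%o["time"],cv2.resize(f["image"][c[1]-60:c[1]+50,c[0]-60:c[0]+80],None,fx=5,fy=5,interpolation=cv2.INTER_CUBIC))
E
python3 tip.py; ls pics
```

```text
[ 0.57239017 -0.2656767   0.127853  ] 0.00016576136556859317 [ 0.1 -0.  -0. ]
0 [211.1 192.2]
0.013 [210.6 189.8]
0.026 [210.2 187.3]
0.04 [209.7 184.6]
170 194 218 25
171 194 218 25
172 194 217 24
173 194 217 24
174 194 216 23
175 194 214 21
176 194 214 21
177 194 214 21
178 190 214 23
179 190 213 24
180 189 213 25
181 189 213 25
182 189 213 25
183 191 213 23
184 193 213 21
185 194 213 20
186 196 213 18
187 205 213 9
188 206 212 7
189 208 211 4
m_scene.png
m_top.png
miss.png
miss2.png
sc.png
sc2.png
scene0.npy
scene0.png
tc.png
tip_4.4.png
top0.npy
top0.png
```

The closed tip shows about 2 px above and 1.5 px left of where the reported TCP should be, which is roughly 10 mm high and 5 mm towards -y. The pads then met the ball's edge and slipped off. I'll retry 12 mm lower and 4 mm towards jig +y.

{"api": "carry_out", "payload": {
  "motion": "0 0 0 0 0 0; 0 0 0 0 0 0; 0 0 0 0 0 0; 0 0 0 0 0 0; 0.002 0.004 -0.022 0 0 0; 0 0 -0.03 0 0 0; 0 0 -0.03 0 0 0; 0 0 -0.02 0 0 0; 0 0 -0.01 0 0 0; 0 0 0 0 0 0; 0 0 0 0 0 0",
  "jaw": 0
}}

```text
time: 5.78
position: [0.5762, -0.2623, 0.0185]
ee_rot: [-1.941, 2.469, -0.003]
wrist_force: [-0.4, -0.6, 0.7]
gripper_width: 0.0853
finger_force: 0.0
```

{"api": "carry_out", "payload": {
  "motion": "0 0 0 0 0 0; 0 0 0 0 0 0; 0 0 0 0 0 0; 0 0 0 0 0 0; 0 0 0 0 0 0; 0 0 0 0 0 0; 0 0 0 0 0 0",
  "jaw": 255
}}

```text
time: 6.65
position: [0.5727, -0.2615, 0.0183]
ee_rot: [1.939, -2.467, -0.007]
wrist_force: [-5.8, 1.8, 8.3]
gripper_width: 0.0222
finger_force: 58.1
```

The grip holds, but the 22 mm opening is less than the ball's 28 mm, so it is off centre. I'll look.

```bash
python3 - <<'E'
from rig import *
from h import *
a=grab_frame("scene")["image"]
A=cv2.resize(a[170:230,185:245],None,fx=6.5,fy=6.5,interpolation=cv2.INTER_CUBIC)
t=cv2.resize(cv2.imread("pics/scene0.png")[170:230,185:245],None,fx=6.5,fy=6.5,interpolation=cv2.INTER_CUBIC)
cv2.imwrite("pics/g2.png",np.hstack([A,t]))
E
```

```text
(no output)
```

View pics/g2.png

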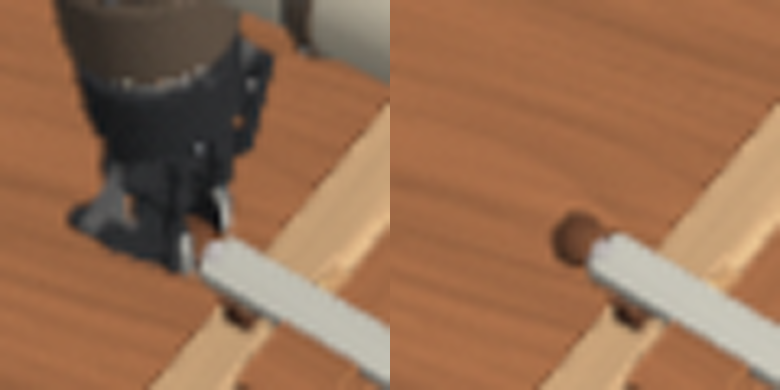

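The fingers now straddle the ball, near finger at (185,265) and far finger at (222,215), but +8 N up on the tool suggests they pinch its upper half. I'll loosen, go 9 mm lower and grip again.

{"api": "carry_out", "payload": {
  "motion": "0 0 0 0 0 0; 0 0 0 0 0 0; 0 0 0 0 0 0; 0 0 -0.005 0 0 0; -0.002 0 -0.004 0 0 0; 0 0 0 0 0 0",
  "jaw": 80
}}

```text
time: 7.45
position: [0.5727, -0.262, 0.0076]
ee_rot: [1.941, -2.469, -0.002]
wrist_force: [0.0, -0.5, -0.2]
gripper_width: 0.0588
finger_force: 0.0
```

{"api": "carry_out", "payload": {
  "motion": "0 0 0 0 0 0; 0 0 0 0 0 0; 0 0 0 0 0 0; 0 0 0 0 0 0; 0 0 0 0 0 0; 0 0 0 0 0 0",
  "jaw": 255
}}

```text
time: 8.2
position: [0.5726, -0.2619, 0.0089]
ee_rot: [1.941, -2.469, -0.002]
wrist_force: [-3.7, 1.3, 5.8]
gripper_width: 0.0247
finger_force: 58.8
```

{"api": "carry_out", "payload": {
  "motion": "0 0 0.0082 0 0 0; 0 0.001 0.0082 0 0 0; 0.0004 0.001 0.0081 0 0 0; 0.0004 0.0012 0.0081 0 0 0; 0 0 0 0 0 0"
}}

```text
time: 8.82
position: [0.5743, -0.2547, 0.0409]
ee_rot: [-1.942, 2.466, 0.006]
wrist_force: [-1.5, 14.0, -1.5]
gripper_width: 0.0244
finger_force: 61.3
```

```bash
python3 - <<'E'
from rig import *
from h import *
o=get_obs();print(o["gripper_width"],o["finger_force"],o["wrist_force"].round(1),o["torque"].round(2),o["position"].round(4))
a=grab_frame("scene")["image"]
# bar grey pixels
for n,f in(("now",a),("0",cv2.imread("pics/scene0.png"))):
    h=cv2.cvtColor(f,cv2.COLOR_BGR2HSV)[185:240,205:275]; m=((h[...,1]<40)&(h[...,2]>140)).astype(np.uint8)
    ys,xs=np.nonzero(m); print(n,len(xs),xs.min()+205,ys[xs==xs.min()].mean()+185,xs.max()+205,ys[xs==xs.max()].mean()+185)
E
```

```text
0.024409238320089708 61.254776772111654 [-1.5 14.  -1.5] [4.02 0.23 0.53] [ 0.5743 -0.2547  0.0409]
now 366 214 205.5 259 229.0
0 334 216 209.5 259 229.0
```

The bar is rising with the grip, and the y pull says the present angle is about 0.34 rad. I'll go on along the arc with checks.

{"api": "carry_out", "payload": {
  "motion": "0.001 0.004 0.008 0 0 0; 0.001 0.0044 0.0078 0 0 0; 0.0011 0.0046 0.0076 0 0 0; 0.0011 0.0048 0.0073 0 0 0; 0.0012 0.005 0.007 0 0 0; 0 0 0 0 0 0"
}}

```text
time: 9.62
position: [0.5787, -0.2372, 0.0803]
ee_rot: [1.939, -2.47, 0.001]
wrist_force: [-6.7, -2.9, 0.3]
gripper_width: 0.0242
finger_force: 66.1
```

{"api": "carry_out", "payload": {
  "motion": "0.0012 0.005 0.0075 0 0 0; 0.0013 0.0055 0.0073 0 0 0; 0.0014 0.0058 0.007 0 0 0; 0.0015 0.0062 0.0068 0 0 0; 0.0016 0.0066 0.0065 0 0 0; 0.0017 0.0068 0.0062 0 0 0; 0 0 0 0 0 0"
}}

```text
time: 10.5
position: [0.5876, -0.2009, 0.1217]
ee_rot: [1.94, -2.47, 0.001]
wrist_force: [-6.7, -1.0, 0.2]
gripper_width: 0.0226
finger_force: 61.5
```

{"api": "carry_out", "payload": {
  "motion": "0.0018 0.0074 0.0056 0 0 0; 0.0019 0.0078 0.0052 0 0 0; 0.002 0.008 0.0048 0 0 0; 0.002 0.0083 0.0043 0 0 0; 0.0021 0.0086 0.0039 0 0 0; 0.0021 0.0087 0.0034 0 0 0; 0 0 0 0 0 0"
}}

```text
time: 11.38
position: [0.5997, -0.1522, 0.1502]
ee_rot: [1.94, -2.47, 0.003]
wrist_force: [-7.0, 0.0, 5.9]
gripper_width: 0.0206
finger_force: 57.7
```

{"api": "carry_out", "payload": {
  "motion": "0.0022 0.009 0.002 0 0 0; 0.0022 0.0091 0.0012 0 0 0; 0.0022 0.0091 0.0006 0 0 0; 0.0022 0.0092 0 0 0 0; 0.0022 0.0092 -0.0005 0 0 0; 0.0023 0.0092 -0.0008 0 0 0; 0 0 0 0 0 0"
}}

```text
time: 12.25
position: [0.6146, -0.0956, 0.1499]
ee_rot: [-1.941, 2.468, -0.002]
wrist_force: [-1.0, -0.7, -0.7]
gripper_width: 0.0001
finger_force: 0.0
```

```bash
python3 - <<'E'
from rig import *
from h import *
a=grab_frame("scene")["image"];b=grab_frame("top")["image"]
A=cv2.resize(a[120:270,190:320],None,fx=3,fy=3,interpolation=cv2.INTER_CUBIC)
B=cv2.resize(b[120:270,190:320],None,fx=3,fy=3,interpolation=cv2.INTER_CUBIC)
cv2.imwrite("pics/up.png",np.hstack([A,B]))
E
```

```text
(no output)
```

View pics/up.png

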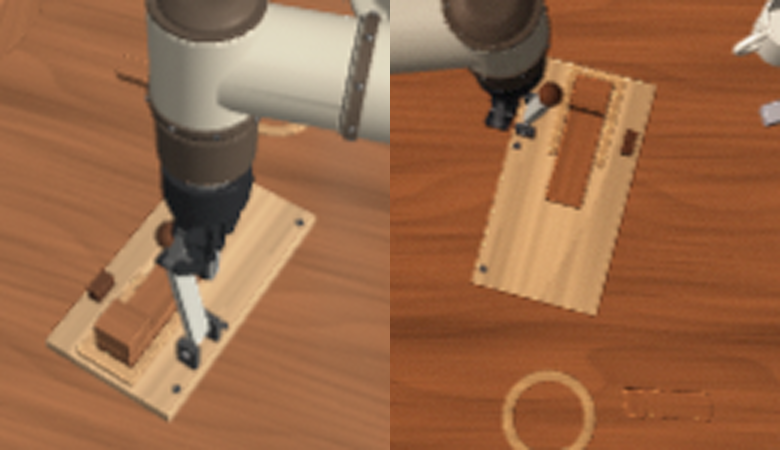

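The ball slipped out late, and the bar stands steeply open with its knob at top-crop (160,95) and scene-crop (168,235). I'll measure its angle.

```bash
cat >> h.py <<'E'
th=np.radians(-13.75);JX=np.array([np.cos(th),np.sin(th)]);JY=np.array([-JX[1],JX[0]]);J0=np.array([.530,-.155])
def jig(p): d=np.array(p[:2])-J0; return np.array([d@JX,d@JY,p[2]])*1000
def world(x,y): return (J0+JX*x/1000+JY*y/1000).round(4)
E
python3 - <<'E'
from h import *
S=np.load("pics/scene0.npy",allow_pickle=True).item();T=np.load("pics/top0.npy",allow_pickle=True).item()
x,r=tri(T,(243.3,151.7),S,(246,198.3)); j=jig(x); print(x,r,j,np.arctan2(j[2]-45,68-j[1]))
print("tcp",jig([.6146,-.0956,.1499]))
for f,u,n in((T,(243.3,151.7),"T"),):
  for z in(.17,.18,.19,.2): j=jig(plane(f,u,z)[0]);print(j,np.degrees(np.arctan2(j[2]-45,68-j[1])))
# blank front end in top
print([world(a,b).tolist() for a,b in((68,10),(68,60),(68,85),(-5,0),(-105,0))])
E
```

```text
[ 0.60315118 -0.13694558  0.20177272] 0.0005324738733714344 [ 66.76353374  34.92401898 201.77271589] 1.3628652620045338
tcp [ 68.0569971   77.80594544 149.9       ]
[ 72.54845397  37.70662555 170.        ] 76.37718545939707
[ 70.66186524  36.92946086 180.        ] 77.03895664348818
[ 68.77527652  36.15229616 190.        ] 77.61229345444058
[ 66.88868779  35.37513147 200.        ] 78.11371721435656
[[0.5984, -0.1614], [0.6103, -0.1129], [0.6163, -0.0886], [0.5251, -0.1538], [0.428, -0.13]]
```

The bar stands at 1.36 rad, near upright. The finger height is still unclear, so I'll touch the free front of the bed with closed fingers, turned 90° ready for the blank, to calibrate the tip.

{"api": "carry_out", "payload": {
  "motion": "0 0 0.045 0 0 0; 0 0 0.045 0 0 0; -0.0212 -0.0083 0 0 0 -10; -0.0212 -0.0083 0 0 0 -10; -0.0212 -0.0083 0 0 0 -10; -0.0212 -0.0083 0 0 0 -10; -0.0212 -0.0083 0 0 0 -10; -0.0212 -0.0083 0 0 0 -10; -0.0212 -0.0083 0 0 0 -10; -0.0212 -0.0083 0 0 0 -10; -0.0212 -0.0083 0 0 0 -10; 0 0 -0.05 0 0 0; 0 0 -0.05 0 0 0; 0 0 -0.05 0 0 0; 0 0 -0.02 0 0 0; 0 0 0 0 0 0; 0 0 0 0 0 0",
  "jaw": 255
}}

```text
time: 14.48
position: [0.4238, -0.1715, 0.0707]
ee_rot: [0.373, 3.117, -0.0]
wrist_force: [0.1, -0.6, 1.4]
gripper_width: 0.0
finger_force: 0.0
```

```bash
sed -i 's/c\[0\]-35:c\[0\]+35/c[0]-25:c[0]+25/;s/+c\[0\]-35/+c[0]-25/' tip.py; python3 tip.py; python3 -c "
from rig import *;o=get_obs();print(o['q'].round(2))"
```

```text
[ 0.42390846 -0.17142964  0.07091689] 0.00021126354298622898 [-0.1  0.4 -0.4]
0 [256.3 175.5]
0.013 [256.3 173.1]
0.026 [256.3 170.7]
0.04 [256.3 168.1]
153 241 268 28
154 242 268 27
155 243 269 26
156 243 273 31
157 244 274 31
158 245 274 30
159 245 274 28
160 246 274 28
161 249 273 25
162 250 272 23
163 250 271 22
164 251 271 21
165 251 269 19
166 251 266 16
167 251 264 14
168 251 262 12
169 252 260 9
170 253 259 7
171 253 259 7
172 254 257 4
193 244 248 5
194 243 249 7
195 242 250 9
196 242 250 9
197 241 251 11
198 241 251 11
199 241 251 11
200 242 251 10
[-0.03  0.25 -0.57  0.   -0.74 -1.78]
```

{"api": "carry_out", "payload": {
  "motion": "0 0 -0.025 0 0 0; 0 0 -0.016 0 0 0; 0 0 -0.006 0 0 0; 0 0 0 0 0 0"
}}

```text
time: 15.02
position: [0.4233, -0.1713, 0.0233]
ee_rot: [0.373, 3.118, -0.0]
wrist_force: [0.6, 0.7, -0.4]
gripper_width: -0.0001
finger_force: 0.0
```

{"api": "carry_out", "payload": {
  "motion": "0 0 -0.004 0 0 0; 0 0 0 0 0 0"
}}

```text
time: 15.28
position: [0.4228, -0.1712, 0.019]
ee_rot: [0.373, 3.119, 0.0]
wrist_force: [-0.0, -0.0, 0.3]
gripper_width: -0.0003
finger_force: 0.0
```

{"api": "carry_out", "payload": {
  "motion": "0 0 -0.003 0 0 0; 0 0 0 0 0 0"
}}

```text
time: 15.52
position: [0.4225, -0.1712, 0.0156]
ee_rot: [-0.374, -3.119, 0.0]
wrist_force: [-0.1, 0.9, 0.4]
gripper_width: 0.0001
finger_force: 0.0
```

{"api": "carry_out", "payload": {
  "motion": "0 0 -0.003 0 0 0; 0 0 0 0 0 0"
}}

```text
time: 15.78
position: [0.4225, -0.1712, 0.0125]
ee_rot: [-0.373, -3.119, 0.0]
wrist_force: [-1.0, 0.9, 0.6]
gripper_width: -0.0005
finger_force: 0.0
```

{"api": "carry_out", "payload": {
  "motion": "0 0 -0.003 0 0 0; 0 0 0 0 0 0"
}}

```text
time: 16.02
position: [0.4224, -0.1712, 0.0095]
ee_rot: [-0.374, -3.119, 0.0]
wrist_force: [0.5, -0.3, 0.0]
gripper_width: 0.0001
finger_force: 0.0
```

{"api": "carry_out", "payload": {
  "motion": "0 0 -0.003 0 0 0; 0 0 0 0 0 0"
}}

```text
time: 16.27
position: [0.4225, -0.1712, 0.0065]
ee_rot: [-0.373, -3.119, 0.0]
wrist_force: [-0.5, -0.6, -0.2]
gripper_width: 0.0001
finger_force: 0.0
```

{"api": "carry_out", "payload": {
  "motion": "0 0 -0.002 0 0 0; 0 0 0 0 0 0"
}}

```text
time: 16.52
position: [0.4226, -0.1713, 0.0046]
ee_rot: [-0.374, -3.119, 0.0]
wrist_force: [0.6, -0.6, 0.1]
gripper_width: -0.0001
finger_force: 0.0
```

```bash
python3 tip.py | head -30
```

```text
[ 0.42261968 -0.17126207  0.00465056] 5.116893008869166e-05 [-0.3  0.  -0.9]
0 [256.5 186.7]
0.013 [256.5 184.5]
0.026 [256.5 182.3]
0.04 [256.5 179.9]
164 241 267 27
165 241 268 28
166 242 268 27
167 243 268 25
168 244 268 25
169 244 269 26
170 245 273 29
171 246 273 28
172 246 273 27
173 247 273 27
174 250 272 23
175 251 271 21
176 251 271 21
177 251 270 20
178 251 268 18
179 251 266 16
180 252 264 13
181 252 260 9
182 253 259 7
183 253 259 7
184 254 258 5
193 244 248 5
194 243 249 7
195 242 250 9
196 242 250 9
```

{"api": "carry_out", "payload": {
  "motion": "0 0 -0.003 0 0 0; 0 0 0 0 0 0"
}}

```text
time: 16.82
position: [0.4224, -0.1712, 0.0015]
ee_rot: [-0.373, -3.119, 0.0]
wrist_force: [0.0, 0.9, 0.7]
gripper_width: -0.0002
finger_force: 0.0
```

{"api": "carry_out", "payload": {
  "motion": "0 0 -0.003 0 0 0; 0 0 0 0 0 0"
}}

```text
time: 17.08
position: [0.4224, -0.1712, -0.0016]
ee_rot: [-0.374, -3.119, 0.0]
wrist_force: [0.0, 0.2, 0.3]
gripper_width: 0.0001
finger_force: 0.0
```

{"api": "carry_out", "payload": {
  "motion": "0 0 -0.003 0 0 0; 0 0 0 0 0 0"
}}

```text
time: 17.32
position: [0.4225, -0.1713, -0.0045]
ee_rot: [-0.374, -3.119, 0.0]
wrist_force: [-0.4, 0.6, 1.2]
gripper_width: 0.0001
finger_force: 0.0
```

{"api": "carry_out", "payload": {
  "motion": "0 0 -0.003 0 0 0; 0 0 0 0 0 0"
}}

```text
time: 17.58
position: [0.4224, -0.1712, -0.0075]
ee_rot: [-0.374, -3.119, 0.0]
wrist_force: [0.3, -1.3, -1.0]
gripper_width: 0.0002
finger_force: 0.0
```

{"api": "carry_out", "payload": {
  "motion": "0 0 -0.003 0 0 0; 0 0 0 0 0 0"
}}

```text
time: 17.82
position: [0.4225, -0.1712, -0.0105]
ee_rot: [-0.374, -3.119, 0.0]
wrist_force: [0.0, -0.3, 1.0]
gripper_width: -0.0001
finger_force: 0.0
```

{"api": "carry_out", "payload": {
  "motion": "0 0 -0.003 0 0 0; 0 0 0 0 0 0"
}}

```text
time: 18.08
position: [0.4229, -0.1713, -0.0114]
ee_rot: [0.372, 3.119, -0.001]
wrist_force: [-4.2, 2.4, 18.4]
gripper_width: 0.0
finger_force: 9.4
```

```bash
python3 tip.py | head -30
```

```text
[ 0.42287687 -0.17132897 -0.01139316] -3.265687308875447e-05 [-3.3  2.4 18.6]
0 [256.5 189.4]
0.013 [256.5 187.3]
0.026 [256.5 185.1]
0.04 [256.5 182.7]
167 241 267 27
168 242 267 26
169 242 267 26
170 243 267 25
171 244 268 25
172 244 269 26
173 245 272 28
174 246 273 28
175 246 273 27
176 248 273 26
177 250 272 23
178 251 271 21
179 251 271 21
180 251 270 20
181 251 269 19
182 251 267 17
183 252 264 13
184 253 260 8
185 253 259 7
186 254 258 5
187 255 257 3
193 244 248 5
194 243 249 7
195 242 250 9
196 242 250 9
```

Contact came at reported z -0.011, where the bed is at 0.018. So the fingertips really sit 29 mm above the reported TCP, which explains the knob miss, while xy agrees. I'll raise, open and measure the blank.

{"api": "carry_out", "payload": {
  "motion": "0 0 0.025 0 0 0; 0 0 0.03 0 0 0; 0 0 0.02 0 0 0; 0 0 0 0 0 0",
  "jaw": 0
}}

```text
time: 18.62
position: [0.4238, -0.1713, 0.063]
ee_rot: [0.373, 3.115, 0.0]
wrist_force: [-0.3, -0.3, 0.0]
gripper_width: 0.0725
finger_force: 0.0
```

```bash
python3 - <<'E'
from h import *
T=np.load("pics/top0.npy",allow_pickle=True).item()
for u in((575,292),(628,303)):
    print(jig(plane(T,(np.array(u)+.5)/4.7-.5+[120,125],.038)[0]).round(1))
print(world(-3,0))
E
```

```text
[-30.4  18.7  38. ]
[-28.1 -23.8  38. ]
[ 0.5271 -0.1543]
```

{"api": "carry_out", "payload": {
  "motion": "0.026 0.004 0 0 0 0; 0.026 0.004 0 0 0 0; 0.026 0.004 0 0 0 0; 0.025 0.004 0 0 0 0; 0 0 0 0 0 0; 0 0 -0.03 0 0 0; 0 0 -0.02 0 0 0; 0 0 -0.012 0 0 0; 0 0 -0.008 0 0 0; 0 0 0 0 0 0; 0 0 0 0 0 0",
  "jaw": 0
}}

```text
time: 20.0
position: [0.5262, -0.1553, -0.0077]
ee_rot: [0.373, 3.118, 0.0]
wrist_force: [-0.2, -0.7, -0.3]
gripper_width: 0.0854
finger_force: 0.0
```

{"api": "carry_out", "payload": {
  "motion": "0 0 0 0 0 0; 0 0 0 0 0 0; 0 0 0 0 0 0; 0 0 0 0 0 0; 0 0 0 0 0 0; 0 0 0 0 0 0",
  "jaw": 255
}}

```text
time: 20.75
position: [0.5263, -0.1552, -0.0074]
ee_rot: [0.372, 3.118, -0.0]
wrist_force: [-1.3, 0.6, 5.2]
gripper_width: 0.0446
finger_force: 63.3
```

The blank is gripped, with a 45 mm opening against its 46 mm width. I'll slide it 105 mm towards the front.

{"api": "carry_out", "payload": {
  "motion": "-0.0102 0.0025 0 0 0 0; -0.0102 0.0025 0 0 0 0; -0.0102 0.0025 0 0 0 0; -0.0102 0.0025 0 0 0 0; -0.0102 0.0025 0 0 0 0; -0.0102 0.0025 0 0 0 0; -0.0102 0.0025 0 0 0 0; -0.0102 0.0025 0 0 0 0; -0.0102 0.0025 0 0 0 0; -0.0102 0.0025 0 0 0 0; 0 0 0 0 0 0; 0 0 0 0 0 0"
}}

```text
time: 22.25
position: [0.4235, -0.1299, -0.0075]
ee_rot: [0.372, 3.118, 0.0]
wrist_force: [2.1, 1.7, 10.6]
gripper_width: 0.0443
finger_force: 63.9
```

{"api": "carry_out", "payload": {
  "motion": "0 0 0 0 0 0; 0 0 0 0 0 0; 0 0 0 0 0 0; 0 0 0 0 0 0; 0 0 0.02 0 0 0; 0 0 0.04 0 0 0; 0 0 0.05 0 0 0; 0 0 0.05 0 0 0; 0 0 0 0 0 0",
  "jaw": 0
}}

```text
time: 23.38
position: [0.4263, -0.1303, 0.1555]
ee_rot: [0.372, 3.11, 0.002]
wrist_force: [0.9, -0.3, -0.1]
gripper_width: 0.0854
finger_force: 0.0
```

{"api": "carry_out", "payload": {
  "motion": "0 -0.03 0.02 0 0 0; 0 -0.04 0.01 0 0 0; 0 -0.045 0 0 0 0; 0 -0.045 0 0 0 0; 0 -0.045 0 0 0 0; 0 -0.045 0 0 0 0; 0 -0.04 0 0 0 0; 0 0 0 0 0 0; 0 0 0 0 0 0"
}}

```text
time: 24.5
position: [0.4229, -0.4195, 0.1802]
ee_rot: [-0.374, -3.117, -0.003]
wrist_force: [1.0, 0.1, 0.5]
gripper_width: 0.0856
finger_force: 0.0
```

```bash
python3 - <<'E'
from rig import *
from h import *
a=grab_frame("scene");b=grab_frame("top");np.save("pics/e_s.npy",a,allow_pickle=True);np.save("pics/e_t.npy",b,allow_pickle=True)
A=cv2.resize(a["image"][140:270,190:320],None,fx=3,fy=3,interpolation=cv2.INTER_CUBIC)
B=cv2.resize(b["image"][120:250,190:320],None,fx=3,fy=3,interpolation=cv2.INTER_CUBIC)
cv2.imwrite("pics/end.png",np.hstack([A,B]))
E
```

```text
(no output)
```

View pics/end.png

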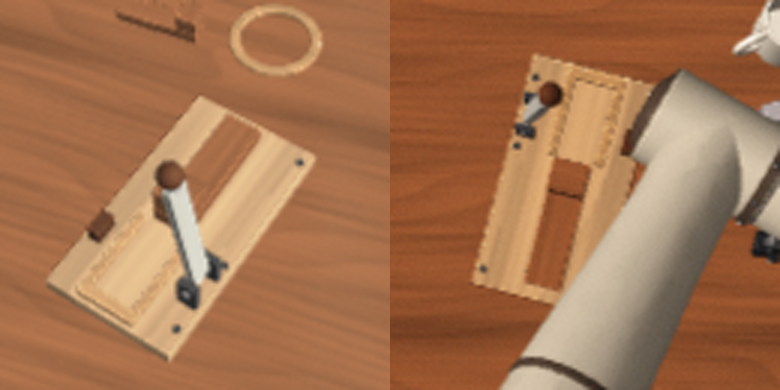

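The picture shows the bar standing with its knob at right-panel (550,95). The blank lies flat on the bed in front of it, with its heel's rear edge at (560–590,160) and its front edge at (525–568,287). I'll check the numbers before handing in.

```bash
python3 - <<'E'
from h import *
T=np.load("pics/e_t.npy",allow_pickle=True).item();S=np.load("pics/e_s.npy",allow_pickle=True).item()
P=lambda x,y:(np.array([x-390,y])+.5)/3-.5+[190,120]
Q=lambda x,y:(np.array([x,y])+.5)/3-.5+[190,140]
for n,u,z in(("front L",P(526,282),.038),("front R",P(564,291),.038),("heel rear L",P(558,158),.070),("heel rear R",P(591,165),.070)): print(n,jig(plane(T,u,z)[0]).round(1))
for n,u in(("scene front L",Q(263,132)),("scene front R",Q(215,113))): print(n,jig(plane(S,u,.038)[0]).round(1))
x,r=tri(T,P(550,95),S,Q(170,175));j=jig(x);print(j.round(1),r,np.arctan2(j[2]-45,68-j[1]))
E
```

```text
front L [-132.9   17.4   38. ]
front R [-131.6  -30.3   38. ]
heel rear L [20.5 17.5 70. ]
heel rear R [ 22.6 -23.1  70. ]
scene front L [-130.4   24.4   38. ]
scene front R [-123.1  -36.1   38. ]
[ 67.1  36.1 204.6] 0.00028022153561020233 1.3736490005222124
```

The blank's origin is at x about -55, y about -4, aligned within a few degrees. The bar is at 1.37 rad and the robot is clear, so I'll hand in.

```bash
python3 -c "
from rig import *
print(sign_off())"
```

```text
the job is handed in; nothing more can be done
None
```

I handed the job in at about 25 s. The bar stands open at 1.37 rad. The stepped blank lies flat on the bed with its origin at about x -55, y -4 mm in the jig frame, wholly in front of the bar. I never went near the other jig, but I didn't measure its bar at the end, and `sign_off()` gave no verdict.

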